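# Fit the heat sink on the main board

### The arm

A 7-joint arm with a two-finger parallel gripper is mounted at the origin on the work surface. World frame = base frame: x ahead of the robot, y to its left, z up, the work surface at z = 0. Lengths are in m, angles in rad, forces in N, time in s.
With the tool pointing down it reaches from about 0.425 to 0.875 m from the base axis. Payload 8.4 kg.
Tool frame: the origin (TCP) lies midway between the tips of the shut fingers; the grasp point (between the pads) lies 19 mm behind it (arm.tcp_to_grasp is the z of the grasp point in the tool frame, in m); z points along the fingers, y is the direction in which the jaws open and shut (so a half turn about z gives the same grasp; the last joint's range is limited). The gripper opens to 85 mm and grips with 20 to 120 N. Pads are 22 mm wide; open, the fingers measure 114 mm over their backs; the gripper's body (76 mm by 85 mm) begins 54 mm behind the grasp point. The pads swing forward as they close: fully open they stand 13 mm farther back than shut.
Start: joints at [1.164, 0.333, 0.04, 1.465, -0.013, 1.343, -0.059], TCP at [0.197, -0.619, 0.231] pointing down, gripper open.
Joint ranges: [-2.58, 2.58], [-0.38, 2.09], [-1.3, 1.39], [0.25, 2.4], [-1.5, 4.64], [0.08, 2.09], [-2.65, 2.65]. Speed limits (rad/s): [2.22, 2.22, 2.79, 2.79, 3.14, 3.14, 3.14].

### API

Orientations are given as a rotation vector (axis times angle).
In Python, from cell import telemetry, imaging, workorder, arm gives the robot as it stands.
- The arm moves only by the shell command python3 -m jog 'ROWS' [FORCE]. ROWS is a JSON object of lists of equal length, an entry for each row: "slide": the shift along the tool's x, y, z in cm, a list of three; "angular": the turn, a rotation vector about the tool's x, y, z in rad, a list of three; "jaw": the finger opening in cm, from 0 to 8.54. In form: {"slide": [[tx, ty, tz], ...], "angular": [[rx, ry, rz], ...], "jaw": [jaw, ...]}. A call has 1 to 5 rows; each row is the pose to reach, as a shift and turn from the pose measured when the call began, along the tool's axes at that moment; what a row does not reach only later rows make up. A row lasts 1/8 s, in which the tool goes at most 62.5 mm and 10.7 degrees, less where a joint would pass 70% of its speed; a pose out of reach is approached as far as the arm can. A call with a gripper value outside its range is refused whole. The fingers move at their own pace and stop on an object; FORCE is the grip in N (left out, the last holds). Time passes only in rows, so rows that repeat a pose let the fingers close. It gives the time, the measured TCP pose, the force and the opening at its end, in the units of the state.
- telemetry.sense(): the state, without advancing time (a new reading comes with each control period).
- imaging.camera(name): name is "scene" or "top" or "wrist"; returns the picture (384x512x3 uint8, red, green, blue); there is no depth.
- imaging.camera_info(name): a dict with "mtx" (3x3 intrinsics, pixels), "dist_coeffs" ([k1, k2, p1, p2, k3] as OpenCV has them; the pictures are not rectified), "R" (3x3) and "t" (3): a world point X has camera coordinates R X + t. Camera axes: x right, y down, z forward; pixel columns grow to the right and rows downward; lengths in m; the calibration is good to about 2 mm. A picture is of the moment at which its call begins: read the wrist's pose just before it. camera_info takes no time and is no camera call; for the wrist camera it gives the pose at the moment of the call.
- workorder.close_job(): hands the job in, once; it reports no verdict.
The state is a dict: "t": time; "joint_positions": joint angles; "dq": joint speeds; "joint_efforts": joint torques, N m; "ee_pos": TCP position; "orientation": TCP orientation; "ft_force": force on the tool from outside, world axes, zero at the start; "ft_torque": the same for the moment, N m; "width": opening from 0.0 (shut) to 1.0 (fully open).
Only numpy, scipy, OpenCV 4.12 (cv2) and the standard library are available. Lean on these libraries where they do the work, as an engineer would, in place of code of your own. Each camera call takes 0.05 s, during which the arm holds its last target. There are 200 camera calls.

### The job

On the repair bench, take the tall, broad finned aluminium heat sink and fit it into the black retention frame on the main board in the open steel chassis: fully down on its seat, flat and square, fins up. Lower it in rather than dropping it, and leave the small square heat sink and the long slim one where they lie.

Things in the scene. Friction and masses are not known exactly. Their poses are not given: they have to be found in the camera images.
- sink_center (a point): Centre (half-way up) of the loose heat sink to fit: plain aluminium, straight upright fins on a base of equal width, 80 mm long (x, along the fins), 44 mm wide (y, grip across this from above), 46 mm tall (z), 0.15 to 0.3 kg. The tallest of three heat sinks lying fins up on the thin grey mat. Its ends are alike: a half turn makes no difference.
- pocket (a point): Centre of the pocket floor (steel seat plate, 4 mm above the green board), 90 mm (x) by 54 mm (y), z up. Walls: 4 black L-shaped corner posts 12 mm high, flared at the top; long sides open for 54 mm between them. Seated, the sink's underside is at this height, its centre 23 mm above. Fixed in a shallow steel chassis, 250 x 210 mm; its walls and board parts rise at most 12 mm above this point.
- square_sink: Loose small square aluminium heat sink, 50 x 50 x 22 mm, fins along its x; origin at the centre of its underside. To be left alone.
- slim_sink: Loose long slim aluminium heat sink, 105 mm (its x) by 28 mm (its y) by 30 mm tall; origin at the centre of its underside. To be left alone.
There are look-alikes about, which are no part of the job. What is shaped like the part that bears sink_center but green, pink or red is not meant.

How it is judged:
At the end, for the whole second after the job is handed in: The tall, broad heat sink stands fins up on the seat plate inside the frame: centred within 12 mm, its centre no more than 3.5 mm above (or 4 mm below) its seated height of 23 mm over the pocket floor, level within 10 degrees, its long side along the pocket's within 11 degrees (either way round) (horizontal distance between sink_center and pocket below 0.012 m and z of sink_center in the frame of pocket between 0.019 and 0.0265 m and angle between sink_center's own z axis and vertical below 0.175 rad and angle between the x axis of sink_center and the x axis of pocket, either way round below 0.2 rad); the robot touches nothing.
It fails at once if the heat sink is let go over the frame more than 30 mm above its seat (dropped in) (horizontal distance between sink_center and pocket below 0.08 m and z of sink_center in the frame of pocket above 0.053 m and contact force between the fingers and sink below 0.05 N).
It fails at once if the small square heat sink is moved by more than 40 mm (distance of square_sink from where it was at the start of the episode above 0.04 m).
It fails at once if the long slim heat sink is moved by more than 40 mm (distance of slim_sink from where it was at the start of the episode above 0.04 m).
It also fails if it takes over 35 s, if anything falls off the work surface, if the arm or the gripper's body presses on something with over 40 N, if the wrist force passes 120 N, or if a joint passes its speed limit or range.

## Working session

There is one attempt and no reset: what is moved stays moved. The work goes in short steps, Python scripts to look and compute and a shell command to move; the robot and the scene stay as the last step left them, time stands still between calls to the robot, and variables do not carry over. Pictures are saved under pics/ and viewed, about 8 in all and at most 12, crops included, and the job is handed in when it is done.

```bash
mkdir -p pics
python3 - <<'E'
from cell import telemetry, imaging
import cv2,numpy as np
np.set_printoptions(precision=4,suppress=True)
for n in("scene","top"):
    cv2.imwrite(f"pics/{n}0.png",imaging.camera(n)[...,::-1])
    i=imaging.camera_info(n); R=np.array(i["R"]);print(n,np.array(i["mtx"]),i["dist_coeffs"],"C",-R.T@np.array(i["t"]),R)
s=telemetry.sense();print({k:s[k] for k in("t","ee_pos","orientation","ft_force","width")})
E
```

```text
scene [[402.3042   0.     257.9061]
 [  0.     402.3042 187.8725]
 [  0.       0.       1.    ]] [-0.0221  0.      0.      0.      0.    ] C [ 1.4647 -0.3058  0.7792] [[ 0.1637  0.9864 -0.013 ]
 [ 0.6008 -0.1101 -0.7918]
 [-0.7825  0.1218 -0.6106]]
top [[391.4774   0.     248.6189]
 [  0.     391.4774 193.2315]
 [  0.       0.       1.    ]] [-0.0303  0.      0.      0.      0.    ] C [ 0.3734 -0.1618  1.0987] [[-0.0096 -0.9999 -0.0142]
 [-0.9868  0.0118 -0.1617]
 [ 0.1618  0.0124 -0.9867]]
{'t': 0.1, 'ee_pos': array([ 0.1968, -0.6191,  0.2305]), 'orientation': array([-3.1031, -0.4814,  0.0005]), 'ft_force': array([ 0.0185, -1.1666, -0.5218]), 'width': 0.9965332036785925}
```

View pics/top0.png

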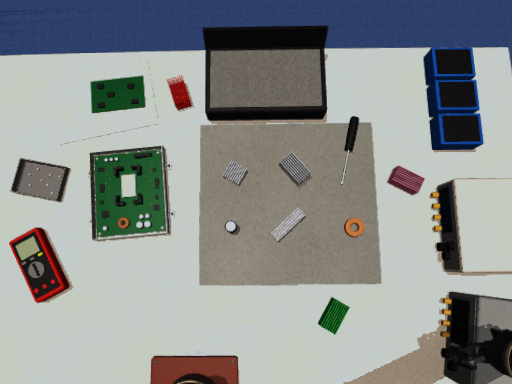

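View pics/scene0.png

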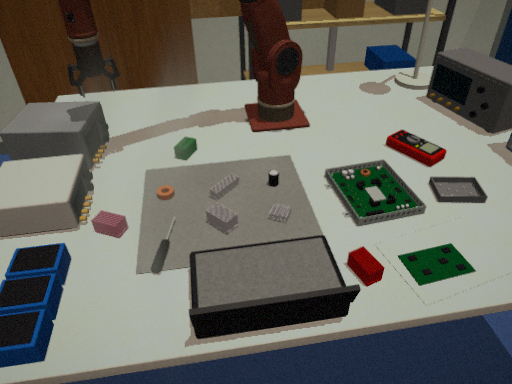

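The top view shows the tall sink near (295,168), the slim sink at (288,224), the square sink at (235,173) and the frame at (129,187). I'll enlarge the tall sink and the frame.

Run:
```python
import cv2,numpy as np
a=cv2.imread("pics/top0.png");s=cv2.imread("pics/scene0.png")
c=lambda im,x,y,w,h,k:cv2.resize(im[y:y+h,x:x+w],None,fx=k,fy=k,interpolation=cv2.INTER_CUBIC)
# top row: sink 270..320,140..195 x8 ; frame 100..160,155..215
A=c(a,270,145,50,45,8);B=c(a,105,162,50,45,8)
cv2.imwrite("pics/c1.png",np.hstack([A,B]))
```

```text
(no output)
```

View pics/c1.png

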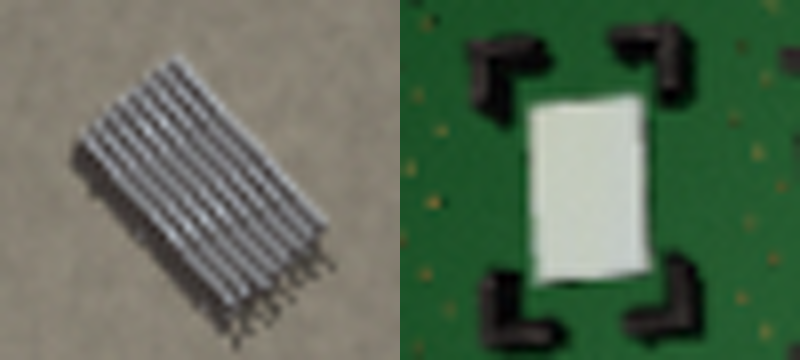

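The crop shows the tall sink's top corners at about (80,135), (178,55), (328,222) and (232,305). The frame's outer corners are at about (70,42), (283,25), (302,335) and (83,347) in the right half.

```bash
cat > h.py <<'E'
from cell import telemetry, imaging
import cv2,numpy as np
from scipy.spatial.transform import Rotation as Ro
np.set_printoptions(precision=4,suppress=True)
def ray(i,px):
    R=np.array(i["R"]);p=cv2.undistortPoints(np.array(px,float).reshape(-1,1,2),np.array(i["mtx"]),np.array(i["dist_coeffs"]))[:,0]
    return -R.T@np.array(i["t"]),np.c_[p,np.ones(len(p))]@R
def onz(i,px,z):
    C,d=ray(i,px);return C+d*((z-C[2])/d[:,2])[:,None]
def rect(P):
    e=np.diff(np.r_[P,P[:1]],axis=0)[:,:2];L=np.linalg.norm(e,axis=1)
    a=[e[0]-e[2],e[1]-e[3]];k=np.argmax([np.linalg.norm(v) for v in a]);v=a[k]
    print("centre",P.mean(0),"sides",L,"long yaw deg",np.degrees(np.arctan2(v[1],v[0]))%180)
def totool(dw):
    s=telemetry.sense();M=Ro.from_rotvec(s["orientation"]).as_matrix();return M.T@dw*100
E
python3 - <<'E'
from h import *
i=imaging.camera_info("top")
f=lambda P,o:(np.array(P)+.5)/8-.5+o
rect(onz(i,f([(80,135),(178,55),(328,222),(232,305)],[270,145]),.048))
for z in(.02,.03):
  rect(onz(i,f([(70,42),(283,25),(302,335),(83,347)],[105,162]),z))
  rect(onz(i,f([(130,100),(242,95),(252,270),(137,283)],[105,162]),z-.012))
s=telemetry.sense();print(Ro.from_rotvec(s["orientation"]).as_matrix())
w=imaging.camera_info("wrist");R=np.array(w["R"]);C=-R.T@w["t"];M=Ro.from_rotvec(s["orientation"]).as_matrix()
print("wristcam in tool",M.T@(C-s["ee_pos"]),M.T@R.T,w["mtx"])
E
```

```text
centre [ 0.6175 -0.277   0.048 ] sides [0.0444 0.0776 0.0442 0.0785] long yaw deg 39.88219820957593
centre [0.5785 0.1932 0.02  ] sides [0.0765 0.1119 0.0773 0.1101] long yaw deg 5.294419070279332
centre [0.5805 0.195  0.008 ] sides [0.0405 0.0638 0.0413 0.0667] long yaw deg 5.027374867641328
centre [0.5766 0.1899 0.03  ] sides [0.0758 0.1108 0.0766 0.109 ] long yaw deg 5.294419070279332
centre [0.5786 0.1917 0.018 ] sides [0.0401 0.0633 0.0409 0.0661] long yaw deg 5.027374867641299
[[ 0.953   0.303  -0.0005]
 [ 0.303  -0.953   0.0013]
 [-0.0001 -0.0014 -1.    ]]
wristcam in tool [ 0.0722 -0.0002 -0.1426] [[ 0.0002 -0.9591 -0.2829]
 [ 1.      0.0006 -0.0012]
 [ 0.0013 -0.2829  0.9591]] [[267.8604   0.     257.1022]
 [  0.     267.8604 190.6047]
 [  0.       0.       1.    ]]
```

```bash
python3 -m jog '{"slide":[[50.5,-19.8,4],[50.5,-19.8,4],[50.5,-19.8,4],[50.5,-19.8,4],[50.5,-19.8,4]],"angular":[[0,0,-0.389],[0,0,-0.389],[0,0,-0.389],[0,0,-0.389],[0,0,-0.389]],"jaw":[8.5,8.5,8.5,8.5,8.5]}' 50
python3 - <<'E'
from h import *
s=telemetry.sense();d=np.array([.6175,-.277,.15])-s["ee_pos"];M=Ro.from_rotvec(s["orientation"]).as_matrix()
print(totool(d),"yaw",np.degrees(np.arctan2(M[1,0],M[0,0])),M[2])
E
```

```text
t: 0.72
ee_pos: [0.4399, -0.4214, 0.2077]
orientation: [-2.951, -1.072, 0.0]
ft_force: [0.9, -0.9, -0.6]
width: 0.995
[22.8852  0.3222  5.7763] yaw 39.91105772979226 [ 0.0004 -0.0016 -1.    ]
```

```bash
python3 -m jog '{"slide":[[22.9,0.3,5.8],[22.9,0.3,5.8],[22.9,0.3,5.8],[22.9,0.3,5.8],[22.9,0.3,5.8]],"angular":[[0,0,0],[0,0,0],[0,0,0],[0,0,0],[0,0,0]],"jaw":[8.5,8.5,8.5,8.5,8.5]}'
python3 - <<'E'
from h import *
i=imaging.camera_info("wrist");im=imaging.camera("wrist")[...,::-1].copy()
cv2.imwrite("pics/w1.png",im)
s=telemetry.sense();M=Ro.from_rotvec(s["orientation"]).as_matrix()
print(s["ee_pos"],totool(np.array([.6175,-.277,.15])-s["ee_pos"]),M)
# predicted sink top corners
u=np.radians(39.9);a=np.array([np.cos(u),np.sin(u),0]);b=np.array([-a[1],a[0],0])
P=[np.array([.6175,-.277,.048])+sx*.04*a+sy*.022*b for sx,sy in((1,1),(1,-1),(-1,-1),(-1,1))]
print(cv2.projectPoints(np.array(P),cv2.Rodrigues(np.array(i["R"]))[0],np.array(i["t"]),np.array(i["mtx"]),np.array(i["dist_coeffs"]))[0][:,0])
E
```

```text
t: 1.35
ee_pos: [0.6198, -0.2709, 0.1475]
orientation: [-2.944, -1.081, 0.0]
ft_force: [-0.6, -0.6, 0.3]
width: 0.991
[ 0.6182 -0.2741  0.1482] [-0.2412  0.1691 -0.1781] [[ 0.7646  0.6445 -0.0025]
 [ 0.6445 -0.7646  0.0032]
 [ 0.0002 -0.0041 -1.    ]]
[[237.7238 155.3672]
 [286.1578 155.7991]
 [283.0653 236.0969]
 [238.7559 235.6694]]
```

View pics/w1.png

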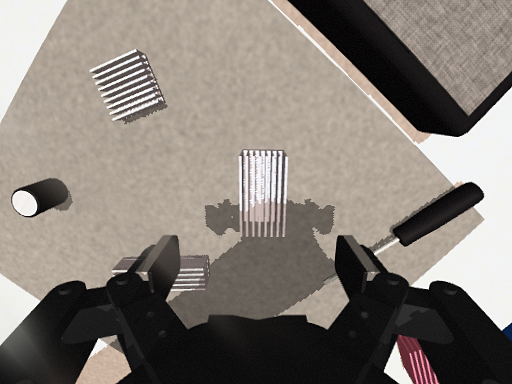

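The wrist view shows the tall sink at (240–287, 150–237), within about 5 px of the prediction, and the fingers straddle it squarely. The slim sink is at lower left, clear of the fingers. Descending.

```bash
python3 -m jog '{"slide":[[-0.2,0.15,4],[-0.2,0.15,8],[-0.2,0.15,11],[-0.2,0.15,13.8],[-0.2,0.15,13.8]],"angular":[[0,0,0],[0,0,0],[0,0,0],[0,0,0],[0,0,0]],"jaw":[8.5,8.5,8.5,8.5,8.5]}'
python3 - <<'E'
from h import *
s=telemetry.sense();print(s["ee_pos"],totool(np.array([.6175,-.277,.01])-s["ee_pos"]),s["ft_force"])
E
```

```text
t: 2.02
ee_pos: [0.6147, -0.277, 0.0081]
orientation: [-2.946, -1.073, 0.008]
ft_force: [-1.1, -0.6, 0.2]
width: 0.993
[ 0.6147 -0.277   0.0081] [ 0.2148  0.176  -0.1949] [-1.1425 -0.6301  0.1537]
```

```bash
python3 -m jog '{"slide":[[0.2,0.15,-0.2],[0.2,0.15,-0.2],[0.2,0.15,-0.2],[0.2,0.15,-0.2],[0.2,0.15,-0.2]],"angular":[[0,0,0],[0,0,0],[0,0,0],[0,0,0],[0,0,0]],"jaw":[7,5,3.5,3.5,3.5]}' 60
python3 - <<'E'
from h import *
s=telemetry.sense();print(s["ee_pos"],s["width"],s["ft_force"])
E
```

```text
t: 2.65
ee_pos: [0.6182, -0.2775, 0.0118]
orientation: [-2.948, -1.074, 0.005]
ft_force: [-0.8, -0.8, 5.8]
width: 0.508
[ 0.6182 -0.2775  0.0118] 0.5082746274179623 [-0.7749 -0.7542  5.8426]
```

The opening of 0.508 × 85 mm ≈ 43 mm matches the 44 mm width. Lifting.

```bash
python3 -m jog '{"slide":[[0,0,0],[0,0,-2],[0,0,-6],[0,0,-10],[0,0,-13]],"angular":[[0,0,0],[0,0,0],[0,0,0],[0,0,0],[0,0,0]],"jaw":[3.5,3.5,3.5,3.5,3.5]}' 60
python3 - <<'E'
from h import *
s=telemetry.sense();M=Ro.from_rotvec(s["orientation"]).as_matrix()
y=np.degrees(np.arctan2(M[1,0],M[0,0]))
print(s["ee_pos"],s["width"],s["ft_force"],y,"turn tool z",-np.radians(5.1-y),totool(np.array([.579,.192,.17])-s["ee_pos"]))
cv2.imwrite("pics/w2.png",imaging.camera("wrist")[...,::-1])
E
```

```text
t: 3.28
ee_pos: [0.6193, -0.2779, 0.1451]
orientation: [-2.949, -1.074, 0.003]
ft_force: [-0.1, 0.2, -2.5]
width: 0.507
[ 0.6193 -0.2779  0.1451] 0.5071070094530409 [-0.0597  0.1842 -2.4846] 40.032156690234494 turn tool z 0.6096811490671569 [ 27.1419 -38.578   -2.3765]
```

View pics/w2.png

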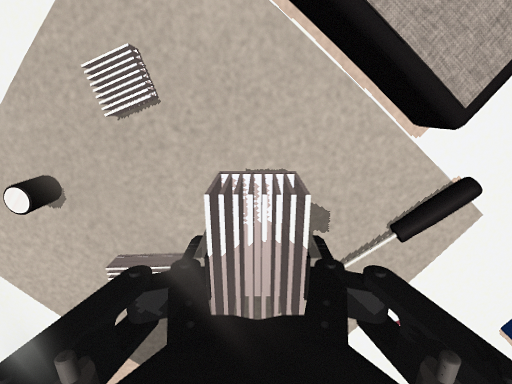

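The sink is held, upright and square in the jaws: top edge at (206–310, 197), bottom edge at (213–302, 172). Carrying it to the frame at a height of about 0.17.

```bash
python3 -m jog '{"slide":[[0,0,-2.5],[5,-7.1,-2.5],[10,-14.2,-2.5],[15,-21.3,-2.5],[20,-28.4,-2.5]],"angular":[[0,0,0],[0,0,0.15],[0,0,0.3],[0,0,0.45],[0,0,0.61]],"jaw":[3.5,3.5,3.5,3.5,3.5]}' 60
python3 - <<'E'
from h import *
s=telemetry.sense();M=Ro.from_rotvec(s["orientation"]).as_matrix()
y=np.degrees(np.arctan2(M[1,0],M[0,0]))
print(s["width"],y,"turn tool z",-np.radians(5.1-y),totool(np.array([.54,.192,.17])-s["ee_pos"]))
E
```

```text
t: 3.95
ee_pos: [0.5991, -0.0274, 0.1752]
orientation: [3.139, 0.131, 0.005]
ft_force: [0.9, -0.4, -2.4]
width: 0.507
0.5069933536940449 4.789048730569496 turn tool z -0.005427123464818286 [ -4.062  -22.3545   0.504 ]
```

```bash
python3 -m jog '{"slide":[[-1,-6,0],[-2,-12,0],[-3,-18,0],[-4.1,-22.4,0.5],[-4.1,-22.4,0.5]],"angular":[[0,0,0],[0,0,0],[0,0,0],[0,0,0],[0,0,0]],"jaw":[3.5,3.5,3.5,3.5,3.5]}' 60
python3 - <<'E'
from h import *
import json
imaging.camera("scene");imaging.camera("scene")
i=imaging.camera_info("wrist");s=telemetry.sense();im=imaging.camera("wrist")[...,::-1]
cv2.imwrite("pics/w3.png",cv2.resize(im,(800,600),interpolation=cv2.INTER_CUBIC))
json.dump({k:np.array(v).tolist() for k,v in i.items()},open("w3.json","w"))
print(s["ee_pos"],s["orientation"])
E
```

```text
t: 4.58
ee_pos: [0.5373, 0.1974, 0.1705]
orientation: [-3.137, -0.143, -0.004]
ft_force: [0.5, -1.0, -2.6]
width: 0.51
[0.5394 0.1924 0.1704] [3.1382 0.1328 0.005 ]
```

View pics/w3.png

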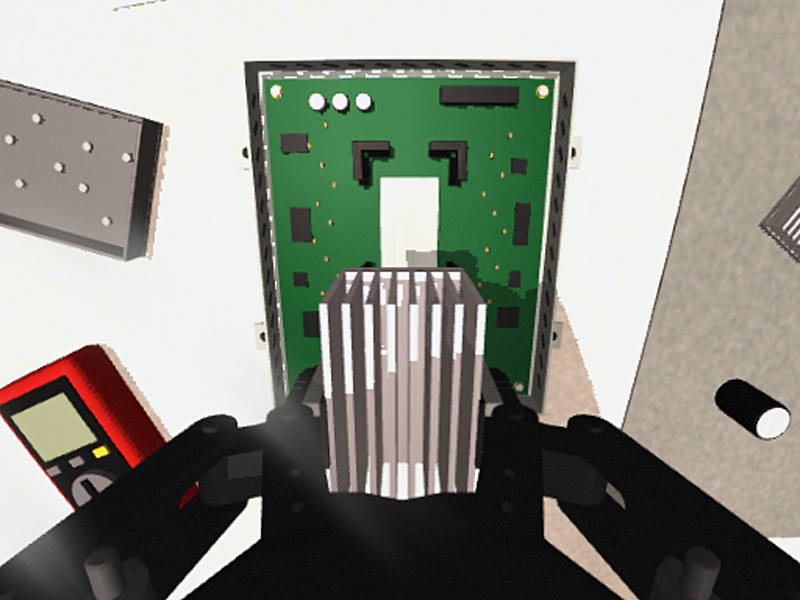

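The wrist view shows the frame ahead of the held sink. The far posts' outer corners are at (353,142) and (466,141), the plate's far corners at (381,177) and (438,177), and the sink's bottom far edge at about (343–463, 269). I'll triangulate against the top view.

Run:
```python
from h import *
import json
t=imaging.camera_info("top");w=json.load(open("w3.json"))
f=lambda P:(np.array(P)+.5)/8-.5+[105,162]
g=lambda P:(np.array(P)+.5)*.64-.5
T=[(70,42),(283,25),(130,100),(242,95)];W=[(353,142),(466,141),(381,177),(438,177)]
C1,d1=ray(t,f(T));C2,d2=ray(w,g(W))
for a,b in zip(d1,d2):
    a/=np.linalg.norm(a);b/=np.linalg.norm(b)
    k=np.linalg.lstsq(np.c_[a,-b],C2-C1,rcond=None)[0];p=C1+k[0]*a;q=C2+k[1]*b
    print("tri",(p+q)/2,"gap",np.linalg.norm(p-q))
for z in(.01,.02,.03):print(z,"wrist",onz(w,g(W),z)[:,:2].ravel(),"top",onz(t,f(T),z)[:,:2].ravel())
print("sink bottom far corners",onz(w,g([(343,271),(463,268)]),.1606),"top",onz(w,g([(320,304),(486,304)]),.2066))
```

```text
tri [0.6291 0.2324 0.0304] gap 0.0010503509168160944
tri [0.6364 0.1592 0.0224] gap 0.0014179023883601287
tri [0.6093 0.213  0.0225] gap 0.00011046594778221234
tri [0.6122 0.1747 0.0167] gap 0.0009577436868610182
0.01 wrist [0.6309 0.2345 0.6382 0.1573 0.6093 0.2136 0.6127 0.1739] top [0.6336 0.2402 0.6387 0.1631 0.612  0.2174 0.6132 0.177 ]
0.02 wrist [0.6303 0.2333 0.6373 0.1587 0.6093 0.2131 0.6126 0.1747] top [0.6312 0.2365 0.6363 0.1602 0.6098 0.2139 0.611  0.1739]
0.03 wrist [0.6296 0.2321 0.6364 0.16   0.6094 0.2126 0.6125 0.1756] top [0.6288 0.2328 0.6339 0.1572 0.6076 0.2105 0.6088 0.1708]
sink bottom far corners [[0.5751 0.218  0.1606]
 [0.58   0.1735 0.1606]] top [[0.5763 0.218  0.2066]
 [0.5801 0.1738 0.2066]]
```

Estimates: pocket at about (0.578, 0.191), seat z about 0.018, yaw about 5.2°, and the sink's centre about 1.4 mm behind the TCP in x. The seat-to-post-top height of 11–12 mm fits the given sizes.

Run:
```python
from h import *
s=telemetry.sense();M=Ro.from_rotvec(s["orientation"]).as_matrix()
print(np.degrees(np.arctan2(M[1,0],M[0,0])),M[2],totool(np.array([.5794,.191,.08])-s["ee_pos"]))
```

```text
4.736849913567379 [ 0.0032  0.001  -1.    ] [3.9015 0.3552 9.0489]
```

```bash
python3 -m jog '{"slide":[[3.9,0.35,0],[3.9,0.35,4],[3.9,0.35,8],[3.9,0.35,9],[3.9,0.35,9]],"angular":[[0,0,-0.01],[0,0,-0.01],[0,0,-0.01],[0,0,-0.01],[0,0,-0.01]],"jaw":[3.5,3.5,3.5,3.5,3.5]}' 60
python3 - <<'E'
from h import *
import json
imaging.camera("scene");
i=imaging.camera_info("wrist");s=telemetry.sense();im=imaging.camera("wrist")[...,::-1]
a=imaging.camera("scene")[...,::-1][130:250,310:440];b=imaging.camera("top")[...,::-1][130:250,75:185]
k=lambda z,h:cv2.resize(z,None,fx=h/z.shape[0],fy=h/z.shape[0],interpolation=cv2.INTER_CUBIC)
cv2.imwrite("pics/m4.png",np.hstack([k(im[:,100:412],380),k(a,380)])[:,:800])
s=telemetry.sense();M=Ro.from_rotvec(s["orientation"]).as_matrix()
print(s["ee_pos"],np.degrees(np.arctan2(M[1,0],M[0,0])),M[2],totool(np.array([.5794,.191,.028])-s["ee_pos"]),s["ft_force"])
E
```

```text
t: 5.35
ee_pos: [0.5798, 0.1902, 0.0809]
orientation: [3.137, 0.143, 0.005]
ft_force: [0.3, 0.2, -2.8]
width: 0.504
[0.5805 0.1913 0.0824] 5.296011377446492 [ 0.006   0.0005 -1.    ] [-0.1441  0.0216  5.4377] [-0.2383  0.4965 -3.0267]
```

View pics/m4.png

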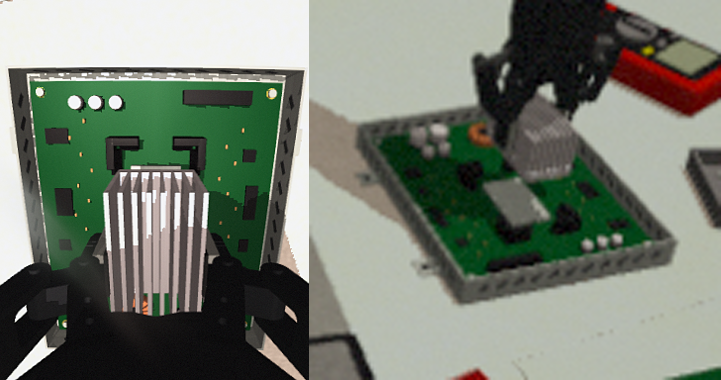

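The sink is centred between the posts (both mid-lines at about x=157 in the wrist half) and square. Lowering.

```bash
python3 -m jog '{"slide":[[-0.1,0,2],[-0.1,0,3.2],[-0.1,0,4],[-0.1,0,4.5],[-0.1,0,4.5]],"angular":[[0,0,0],[0,0,0],[0,0,0],[0,0,0],[0,0,0]],"jaw":[3.5,3.5,3.5,3.5,3.5]}' 60
python3 - <<'E'
from h import *
s=telemetry.sense();M=Ro.from_rotvec(s["orientation"]).as_matrix()
print(s["ee_pos"],np.degrees(np.arctan2(M[1,0],M[0,0])),M[2],totool(np.array([.5794,.191,.028])-s["ee_pos"]),s["ft_force"])
E
```

```text
t: 6.18
ee_pos: [0.5796, 0.1912, 0.0369]
orientation: [3.138, 0.145, 0.008]
ft_force: [0.1, 0.3, -3.3]
width: 0.508
[0.5796 0.1912 0.0369] 5.29719217816231 [ 0.0053  0.0006 -1.    ] [-0.0229  0.0174  0.8932] [ 0.0884  0.2556 -3.2735]
```

Already between the posts (sink bottom at about 0.027) with no contact. I'll continue slowly.

```bash
python3 -m jog '{"slide":[[0,0,0.3],[0,0,0.6],[0,0,0.7],[0,0,0.7]],"angular":[[0,0,0],[0,0,0],[0,0,0],[0,0,0]],"jaw":[3.5,3.5,3.5,3.5]}' 60
python3 -m jog '{"slide":[[0,0,0.1],[0,0,0.2],[0,0,0.3]],"angular":[[0,0,0],[0,0,0],[0,0,0]],"jaw":[3.5,3.5,3.5]}' 60
```

```text
t: 6.68
ee_pos: [0.5796, 0.1912, 0.0299]
orientation: [3.138, 0.145, 0.008]
ft_force: [-0.6, 0.3, -3.0]
width: 0.504
t: 7.05
ee_pos: [0.5796, 0.1912, 0.0269]
orientation: [3.138, 0.145, 0.008]
ft_force: [0.8, -1.3, 1.8]
width: 0.512
```

```bash
python3 -m jog '{"slide":[[0,0,0.1],[0,0,0.1]],"angular":[[0,0,0],[0,0,0]],"jaw":[3.5,3.5]}' 60
```

```text
t: 7.3
ee_pos: [0.5797, 0.1912, 0.0268]
orientation: [3.138, 0.145, 0.009]
ft_force: [-3.5, -0.9, 6.9]
width: 0.506
```

The force turned from −3 to +7 N and z stopped, so the sink is on its seat (bottom about 0.017). Releasing with a small opening, then rising straight up.

```bash
python3 -m jog '{"slide":[[0,0,0],[0,0,0],[0,0,0],[0,0,0]],"angular":[[0,0,0],[0,0,0],[0,0,0],[0,0,0]],"jaw":[5,6,6,6]}' && python3 -m jog '{"slide":[[0,0,-1],[0,0,-4],[0,0,-8],[0,0,-13],[0,0,-14]],"angular":[[0,0,0],[0,0,0],[0,0,0],[0,0,0],[0,0,0]],"jaw":[6,6,6,6,6]}'
python3 - <<'E'
from h import *
import json
imaging.camera("scene");imaging.camera("scene")
i=imaging.camera_info("wrist");im=imaging.camera("wrist")[...,::-1]
json.dump({k:np.array(v).tolist() for k,v in i.items()},open("w5.json","w"))
a=imaging.camera("scene")[...,::-1][140:240,315:435]
k=lambda z,h:cv2.resize(z,None,fx=h/z.shape[0],fy=h/z.shape[0],interpolation=cv2.INTER_CUBIC)
A=k(im[60:260,156:356],400);cv2.imwrite("pics/m5.png",np.hstack([A,k(a,400)])[:,:800])
print(telemetry.sense()["ee_pos"])
E
```

```text
t: 7.8
ee_pos: [0.5797, 0.1913, 0.0268]
orientation: [3.138, 0.145, 0.009]
ft_force: [-0.1, 0.7, -0.7]
width: 0.699
t: 8.43
ee_pos: [0.5807, 0.1922, 0.1715]
orientation: [-3.137, -0.145, -0.019]
ft_force: [-0.2, 0.2, -0.2]
width: 0.701
[0.5785 0.191  0.1659]
```

View pics/m5.png

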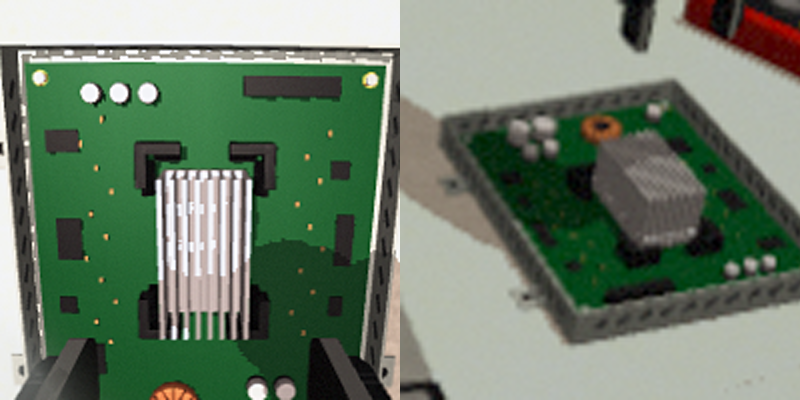

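The sink stands square inside all four posts; its top corners in the crop are about (155,176), (252,176), (251,338) and (158,338). A numerical check follows.

Run:
```python
from h import *
import json
w=json.load(open("w5.json"));g=lambda P:(np.array(P)+.5)/2-.5+[156,60]
rect(onz(w,g([(155,176),(252,176),(251,338),(158,338)]),.063))
rect(onz(w,g([(134,143),(275,143),(269,336),(139,336)]),.029))
```

```text
centre [0.5801 0.1915 0.063 ] sides [0.0449 0.0813 0.0469 0.0813] long yaw deg 5.687174758263893
centre [0.5796 0.1913 0.029 ] sides [0.0731 0.1082 0.0745 0.1083] long yaw deg 5.208131436475668
```

Centred within about 1 mm and square within about 0.5°. The sizes match a seated height, and the gripper is clear. Handing in.

```bash
python3 -c "
from cell import workorder,telemetry
print(telemetry.sense()['ft_force']);print(workorder.close_job())"
```

```text
[-0.04062412 -0.66370642 -0.41341637]
the job is handed in; nothing more can be done
None
```

The tall, broad heat sink is fitted in the retention frame, fins up, and the job is handed in at about 8.6 s of robot time.

- **Placing:** I gripped it across its 44 mm width and lowered it until the vertical force went from −3 N to +7 N and the descent stopped. I then released it on the seat and raised the gripper about 14 cm.
- **Position:** the last wrist picture puts the sink's centre within about 1 mm of the frame's centre, with its long side within about 0.5° of the frame's.
- **Height and level:** I did not measure these after release. The height rests on the contact: underside at about z = 0.017, against about 0.017–0.022 triangulated for the seat plate. It looks upright in the pictures.
- **Other parts:** the arm went nowhere near the small square and long slim sinks after the lift. I did not re-measure their positions at the end.
- **Disagreements:** none of the checks failed. The camera estimates of the pocket's position differed by 1–2 mm, which is within the stated calibration error.

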